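# Shut the slide case and its drawer

## Task

The slides are finished with: with the fingertips, first push the raised lid of the black slide case down until it is fully shut, then push the blue-fronted drawer it lies in fully home into the grey cabinet, gently and without ramming it against its stop. Grasp and lift nothing, do not touch the white jar that rides in the drawer and keep it standing upright, and leave the other things on the bench where they are.

Things in the scene. Friction and masses are not known exactly. Their poses are not given: they have to be found in the camera images.
- cabinet: low grey bench-top cabinet, fixed to the bench, 225 mm deep x 168 mm wide x 74 mm high, with one drawer. Origin: centre of the lower edge of its open front, on the bench. Its x axis points into the cabinet (the drawer opens along -x and is pushed shut along +x), y across its width, z up. It stands so that the drawer comes out towards the robot's right.
- drawer (a joint): how far the drawer is out, m: 0 = fully shut, 0.21 = out to its stop. It slides with about 1.5 N of friction and stays where it is left; no spring, no catch.
- drawer_front (a point): centre of the outer face of the drawer's blue front plate, 30 mm above the bench; axes as the cabinet, the face looks along -x. Plate 164 mm wide, 10 mm thick, 5 to 72 mm above the bench; finger notch 50 mm wide in its upper edge, down to 45 mm above the bench; no handle. Shut, this point is at x = -10 mm of the cabinet. Behind it: open tray 200 mm long, floor 13 mm above the bench.
- case_hinge (a point): middle of the hinge line of the black slide case that is fixed in the drawer tray, 30 mm above the bench. Axes as the case: y along the hinge line (165 mm long, parallel to the drawer's travel), x from the catch side to the hinge side (away from the robot), z up. The case's lower half reaches 82 mm from the hinge towards -x and is 43 mm above the bench with the lid shut.
- case_lid (a joint): lid angle, rad: 0 = shut, 1.57 = standing upright, up to 1.92 leaning back away from the robot. The hinge is stiff (about 0.035 N m), the lid stays at any angle and has no catch.
- lid_edge (a point): middle of the lid's free long edge, on its outer face (the face that is on top when shut): 82 mm from the hinge line along the lid and 13 mm outward from it. It turns with the lid. Black lid 82 x 165 mm, 13 mm thick; its outer face looks away from the robot when open and up when shut.
- jar: small loose white screw-cap jar, 31 mm across, 40 mm high, that stands in the drawer's narrow compartment beside the case, on the robot's side. Origin: centre of its underside; z is its own axis.
- tube_rack: blue rack for small tubes, 66 x 150 x 36 mm; a loose bystander on the bench, origin at the centre of its underside
- timer: white digital timer, 56 x 64 x 19 mm; a loose bystander on the bench, origin at the centre of its underside
- bottle: brown bottle with a blue cap, 46 mm across, 88 mm high; a loose bystander on the bench, origin at the centre of its underside
- forceps: fine steel forceps lying flat, 115 mm long, 9 mm high; a loose bystander on the bench, origin at the centre of its underside
- pipette: pipette lying on its side, 281 mm long, 25 mm high; a loose bystander on the bench, origin at the centre of its underside

How it is judged:
On the way, in this order (a step that is already met when the one before it is completed fails the run):
1. the lid is pushed shut while the drawer is still out (value of joint case_lid below 0.06 rad and value of joint drawer above 0.15 m), for 0.2 s.
2. the drawer is pushed fully home with the lid shut (value of joint drawer below 0.005 m and value of joint case_lid below 0.06 rad), for 0.2 s.
At the end, for the whole second after the job is handed in: The drawer is within 5 mm of fully shut, the lid within 0.06 rad of shut, and the jar stands upright (within 0.2 rad) and still on the drawer's floor (all of step 2 and angle between jar's own z axis and vertical below 0.2 rad and height (world z) of jar below 0.019 m and linear speed of jar below 0.02 m/s); the robot touches nothing.
It fails at once if the drawer is pushed in while the lid stands up, so that the lid would strike the cabinet (value of joint drawer below 0.165 m and value of joint case_lid above 0.3 rad).
It fails at once if the jar is lifted or tipped (height (world z) of jar above 0.024 m or angle between jar's own z axis and vertical above 0.5 rad).
It fails at once if the fingers press on the case, the drawer or the cabinet with over 60 N (contact force between the fingers and cabinet above 60 N).
It fails at once if the jar is touched by the robot (contact force between any of the fingers, the arm and jar above 0.3 N).
It fails at once if another thing on the bench is shifted by more than 20 mm or lifted (distance of any of tube_rack, timer, bottle, forceps, pipette from where it was at the start of the episode above 0.02 m).
It also fails if it takes over 48 s, if anything falls off the work surface, if the arm or the gripper's body presses on something with over 40 N, if the wrist force passes 120 N, or if a joint passes its speed limit or range.

## Robot

A 7-joint arm with a two-finger parallel gripper is mounted at the origin on a cart in front of the work surface, level with it; the furniture and walls round the work are solid. World frame = base frame: x ahead of the robot, y to its left, z up, the work surface at z = 0. Lengths are in m, angles in rad, forces in N, time in s.
With the tool pointing down it reaches from about 0.4 to 0.85 m from the base axis. Payload 4.5 kg.
Tool frame: the origin (TCP) lies on the centre line of the jaws, within the pads' length; the fingertips stand 8 mm ahead of it and the grasp point (between the pads) lies 11 mm behind it; z points along the fingers, x is the direction in which the jaws open and shut, and the axes are right-handed (so a half turn about z gives the same grasp; the last joint's range is limited). The gripper opens to 88 mm and grips with 3 to 60 N. Pads are 18 mm wide; open, the fingers measure 123 mm over their backs; the gripper's body (75 mm by 187 mm) begins 45 mm behind the grasp point.
Start: joints at [-1.191, 0.689, -0.195, 1.565, 0.157, 0.902, -0.215], TCP at [0.212, 0.588, 0.247] pointing down, gripper open.
Joint ranges: [-3.01, 3.01], [-0.46, 2.08], [-1.47, 1.51], [0.13, 2.56], [-1, 4.14], [0.04, 2.09], [-2.66, 2.66]. Speed limits (rad/s): [2.57, 2.57, 3.14, 3.14, 3.14, 3.14, 3.14].

## Interface

Orientations are given as a unit quaternion [x, y, z, w].
In Python, from plant import get_state, snapshot, finish_job, boxes_of, pinpoint gives the robot as it stands.
- The arm moves only by the shell command python3 -m creep 'ROWS' [FORCE]. ROWS is JSON, a list of rows, each an object with "hand": the finger opening in m, from 0 to 0.0881; "slide": the shift along the tool's x, y, z in m, a list of three; "turn": the turn about the tool's z in degrees. A call has 1 to 5 rows; each row shifts and turns the commanded pose from where the row before left it, along the tool's axes as they then stand; what a row does not reach is not made up. A row lasts 1/8 s, in which the tool goes at most 62.5 mm and 10.7 degrees, less where a joint would pass 70% of its speed; a pose out of reach is approached as far as the arm can. A call is refused whole if a number of a shift passes 0.0625 or a number of a turn 10.7, either way. A call with a gripper value outside its range is refused whole. The fingers move at their own pace and stop on an object; FORCE is the grip in N (left out, the last holds). Time passes only in rows, so rows that do not move let the fingers close. It gives the time, the measured TCP pose, the force and the opening at its end, in the units of the state.
- get_state(): the state, without advancing time (a new reading comes with each control period).
- snapshot(name): name is "scene" or "top" or "wrist"; returns a dict with "frame" (480x640x3 uint8, red, green, blue), "depth" (480x640 float32, m along the optical axis (not along the pixel's ray), 0 where there is no reading), "mtx" (3x3 intrinsics, pixels), "k1" (the pictures are not rectified: a ray, as slopes to the right and down, at radius r is drawn at 1 + k1 r^2 times it, then the intrinsics apply), "camera_from_world" (4x4, takes a point from world to camera coordinates). Camera axes: x right, y down, z forward; pixel columns grow to the right and rows downward; lengths in m; the calibration is good to about 2 mm. A picture is of the moment at which its call begins.
- finish_job(): hands the job in, once; it reports no verdict.
Trained networks look in a picture, given as the dict that the camera call returned (one of the last four; its "shot" number tells which), for a name from the list of things; names that differ only in an ending like _2 or _b are one class to them, and where a whole thing is asked for, a point or a joint stands for the part that bears it (a point fixed in the world has none). Each returns a list of dicts, best first, with "conf" (0 to 1); they miss things now and then, are a little off and sometimes report something else, mostly with a low value. They report only what shows in the picture. A call takes as long as a camera call.
- boxes_of(target, picture): "uv" ([column, row] in pixels, amid what is visible of it).
- pinpoint(target, picture): "uv" ([column, row] in pixels: a listed point, or the origin of a listed thing).
The state is a dict: "clock": time; "q": joint angles; "qd": joint speeds; "joint_torque": joint torques, N m; "tool_pos": TCP position; "eef_rot": TCP orientation; "contact_force": force on the tool from outside, world axes, zero at the start; "moment": the same for the moment, N m; "opening": opening from 0.0 (shut) to 1.0 (fully open).
Only numpy, scipy, OpenCV 4.12 (cv2) and the standard library are available. Lean on these libraries where they do the work, as an engineer would, in place of code of your own. Each camera call takes 0.05 s, during which the arm holds its last target.

## Working session

There is one attempt and no reset: what is moved stays moved. The work goes in short steps, Python scripts to look and compute and a shell command to move; the robot and the scene stay as the last step left them, time stands still between calls to the robot, and variables do not carry over. Pictures are saved under pics/ and viewed, and the job is handed in when it is done.

```bash
ls; mkdir -p pics; cat > h.py <<'E'
import numpy as np, cv2
from plant import *
def ray(p,uv):
    K=p["mtx"];a=np.array([[[float(uv[0]),float(uv[1])]]])
    n=cv2.undistortPoints(a,np.array(K,float),np.array([p["k1"],0,0,0.]))[0,0]
    return n
def depthpt(p,uv,d=None):
    n=ray(p,uv);u,v=int(round(uv[0])),int(round(uv[1]))
    if d is None:
        w=p["depth"][max(0,v-1):v+2,max(0,u-1):u+2];w=w[w>0]
        d=np.median(w) if w.size else np.nan
    c=np.array([n[0]*d,n[1]*d,d,1]);return (np.linalg.inv(p["camera_from_world"])@c)[:3]
def atz(p,uv,z):
    T=np.linalg.inv(p["camera_from_world"]);n=ray(p,uv);d=T[:3,:3]@np.array([n[0],n[1],1]);o=T[:3,3]
    return o+d*(z-o[2])/d[2]
def save(p,name): cv2.imwrite("pics/"+name,cv2.cvtColor(p["frame"],cv2.COLOR_RGB2BGR))
E
python3 - <<'E'
from h import *
np.set_printoptions(precision=4,suppress=True)
s=get_state();print(s)
for n in ["scene","top"]:
    p=snapshot(n);save(p,n+"0.png")
    for t in ["drawer_front","case_hinge","lid_edge","jar","cabinet"]:
        r=pinpoint(t,p)[:2]
        for q in r: print(n,t,np.round(q["uv"],1),round(q["conf"],2),depthpt(p,q["uv"]),atz(p,q["uv"],0.03))
    for t in ["tube_rack","timer","bottle","forceps","pipette"]:
        for q in boxes_of(t,p)[:1]: print(n,t,np.round(q["uv"]),round(q["conf"],2),depthpt(p,q["uv"]))
E
```

```text
pics
{'clock': 0.0, 'q': array([-1.1912,  0.69  , -0.1945,  1.5664,  0.1573,  0.9025, -0.2151]), 'qd': array([ 0.0007, -0.0002,  0.0014, -0.0004, -0.0017,  0.0013, -0.0001]), 'joint_torque': array([ -0.0007, -52.7554,  -1.2668, -15.3426,  -0.0525,   0.0065,
         0.0002]), 'tool_pos': array([0.2117, 0.5874, 0.2459]), 'eef_rot': array([ 0.8182,  0.575 , -0.0007,  0.0006]), 'contact_force': array([-0.1702, -0.0112, -0.2458]), 'moment': array([ 0.0252,  0.0058, -0.0279]), 'opening': 1.0009640679646774}
scene drawer_front [382.8 289.2] 0.88 [ 0.495  -0.2883  0.0224] [ 0.4884 -0.2958  0.03  ]
scene drawer_front [379.1 258. ] 0.49 [ 0.5653 -0.1841  0.0345] [ 0.5697 -0.179   0.03  ]
scene case_hinge [375.7 260.4] 0.85 [ 0.558  -0.1788  0.0262] [ 0.5545 -0.183   0.03  ]
scene lid_edge [367.2 228. ] 0.88 [ 0.6745  0.0098 -0.0012] [ 0.6418 -0.0308  0.03  ]
scene jar [353.8 284.2] 0.55 [ 0.4084 -0.2775  0.0683] [ 0.4392 -0.2372  0.03  ]
scene cabinet [336.4 262.7] 0.62 [ 0.47   -0.1133  0.0148] [ 0.4575 -0.1313  0.03  ]
scene tube_rack [269. 206.] 0.79 [0.4559 0.2575 0.0346]
scene timer [444. 365.] 0.6 [ 0.4407 -0.5666  0.017 ]
scene bottle [379. 247.] 0.69 [ 0.5554 -0.1913  0.0776]
scene forceps [245. 219.] 0.57 [0.3738 0.2736 0.0041]
scene pipette [223. 179.] 0.58 [0.4336 0.5736 0.012 ]
top drawer_front [404.2 237.3] 0.56 [ 0.4894 -0.2806  0.0481] [ 0.4908 -0.2836  0.03  ]
top case_hinge [372.1 212.4] 0.67 [ 0.5726 -0.1722  0.0453] [ 0.5745 -0.1738  0.03  ]
top lid_edge [385.8 223.9] 0.97 [ 0.5373 -0.2227  0.0146] [ 0.5357 -0.2207  0.03  ]
top jar [386.7 247.5] 0.42 [ 0.4538 -0.2203  0.0577] [ 0.4553 -0.224   0.03  ]
top cabinet [345.5 238.7] 0.93 [ 0.4804 -0.0815  0.0737] [ 0.4835 -0.0839  0.03  ]
top tube_rack [228. 243.] 0.87 [0.4638 0.3118 0.0393]
top timer [482. 252.] 0.69 [ 0.4456 -0.557   0.014 ]
top bottle [202. 260.] 0.62 [0.4042 0.3936 0.0671]
top pipette [156. 245.] 0.59 [0.4537 0.5636 0.0252]
```

```bash
python3 - <<'E'
import cv2
a=cv2.imread("pics/scene0.png")[200:400,260:500];cv2.imwrite("pics/scene0c.png",cv2.resize(a,None,fx=3.2,fy=3,interpolation=cv2.INTER_CUBIC))
a=cv2.imread("pics/top0.png")[150:310,320:520];cv2.imwrite("pics/top0c.png",cv2.resize(a,None,fx=3.75,fy=3.75,interpolation=cv2.INTER_CUBIC))
E
```

```text
(no output)
```

View pics/scene0.png

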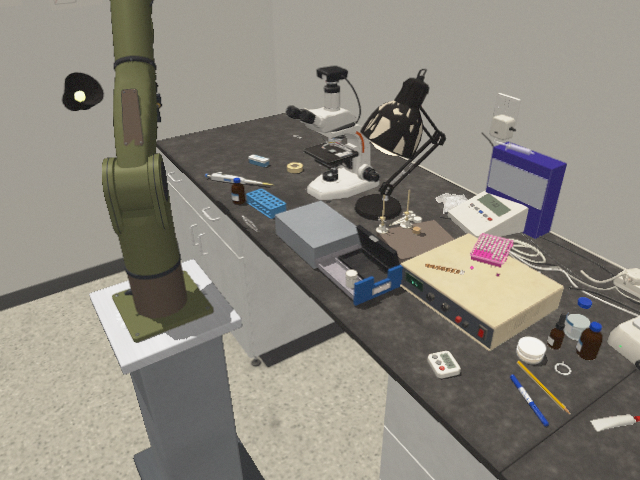

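View pics/scene0c.png

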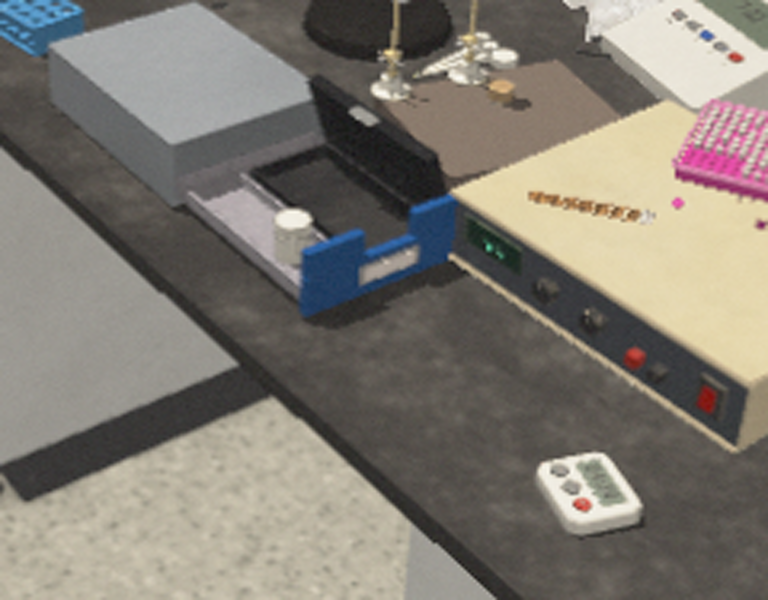

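View pics/top0c.png

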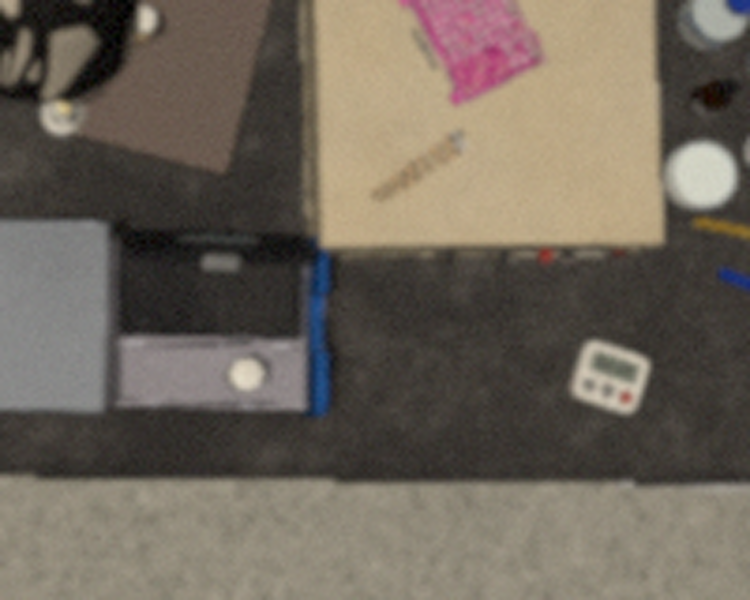

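View pics/top0.png

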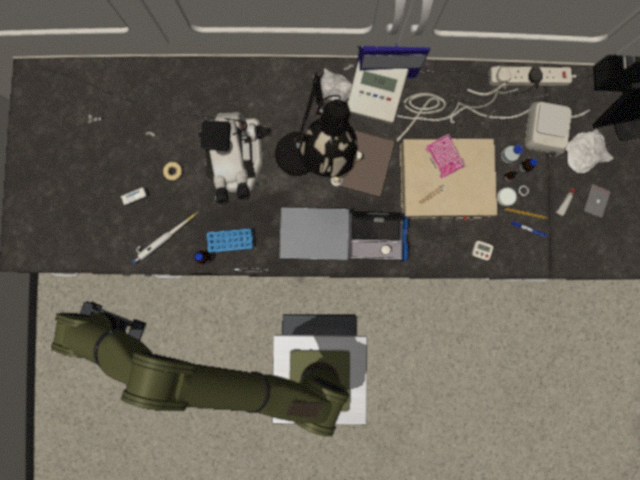

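The scene view (zoomed) shows the open drawer, with its blue front near (383,289), the jar near (353,280), the lid standing at about (378,248) and a beige instrument just behind and right of the drawer. The top view shows the drawer from column 350 to 408, rows 207–260. Next I'll measure from depth.

```bash
python3 - <<'E'
from h import *
np.set_printoptions(precision=3,suppress=True,linewidth=180)
def cloud(p):
    d=p["depth"];v,u=np.mgrid[:480,:640];m=d>0
    uv=np.stack([u[m],v[m]],1).astype(float)
    n=cv2.undistortPoints(uv[:,None],np.array(p["mtx"],float),np.array([p["k1"],0,0,0.]))[:,0]
    c=np.c_[n*d[m][:,None],d[m],np.ones(m.sum())];w=(c@np.linalg.inv(p["camera_from_world"]).T)[:,:3]
    return w,p["frame"][m],uv
for n in ["top","scene"]:
    p=snapshot(n);w,f,uv=cloud(p)
    print(n,"cam",np.linalg.inv(p["camera_from_world"])[:3,3])
    # height map rows x, cols y
    xs=np.arange(0.36,0.80,0.02);ys=np.arange(0.12,-0.44,-0.02)
    print("y    ",*["%4d"%(y*1000) for y in ys])
    for x in xs[::-1]:
        r=[]
        for y in ys:
            m=(abs(w[:,0]-x)<.01)&(abs(w[:,1]-y)<.01)&(w[:,2]>-.02)
            r.append("%4d"%(1000*w[m,2].max()) if m.any() else "  --")
        print("%.2f "%x,*r)
    f=f.astype(int)
    m=(f[:,2]>f[:,0]+60)&(f[:,2]>90)&(abs(w[:,1]+.28)<.06)&(w[:,0]<.62)&(w[:,0]>.38)
    b=w[m];print("blue",b.min(0),b.max(0),np.median(b,0),len(b))
    m=(f.max(1)<50)&(w[:,2]>.05)&(w[:,0]>.5)&(w[:,0]<.64)&(w[:,1]<-.09)&(w[:,1]>-.3)
    b=w[m];print("lid",len(b))
    for lo in np.arange(.04,.13,.01):
        q=b[(b[:,2]>=lo)&(b[:,2]<lo+.01)]
        if len(q): print("%.2f"%lo,len(q),np.median(q,0),q.min(0),q.max(0))
E
```

```text
top cam [0.357 0.01  1.778]
y      120   99   79   59   39   19    0  -20  -40  -60  -80 -100 -120 -140 -160 -180 -200 -220 -240 -260 -280 -300 -320 -340 -360 -380 -400 -420 -440
0.80   853  832  824  852  852  853  854  852  853  833  976  987  993  973  994  988  976  852  853  845  815  851  853  854  854  854  853  840  854
0.78    44   76   79   --  371  393  464  474  474  473  373   --  976   26  980   28   28   28   25   14   85   89   85  128  134  133  131  137  126
0.76    44   48   42  347  379  404  458  470  475  459  387  353   79   26   30   27   27   26   20   12   85   86   91   88  132  135  141  134  130
0.74    37   41   42  354  385  405  424  442  437  415  391  361   30   27   30   24   31   32    9    8   89   88   83   86  135  132  132  135  134
0.72    40   38   39  347  391  402  406  409  410  401  389  357   27   30   28   33   25   28   14   11   87   86   85   89  108  131  134  131  137
0.70    23   30   29  340  386  394  405  404  403  396  377  336   29   27   25   24   30   24   10    8   86   86   87   89   88  126  130  128  130
0.68     6   12
[... 6835 characters left out ...]
    4    2    2    2    4    2    3    3    2    2    3    2    1    2    0
blue [ 0.406 -0.333  0.008] [ 0.563 -0.225  0.077] [ 0.461 -0.285  0.046] 595
lid 421
0.05 72 [ 0.563 -0.181  0.055] [ 0.555 -0.249  0.05 ] [ 0.568 -0.103  0.06 ]
0.06 88 [ 0.56  -0.185  0.065] [ 0.549 -0.271  0.06 ] [ 0.564 -0.107  0.07 ]
0.07 94 [ 0.557 -0.189  0.075] [ 0.545 -0.271  0.07 ] [ 0.561 -0.105  0.08 ]
0.08 73 [ 0.554 -0.196  0.085] [ 0.543 -0.273  0.08 ] [ 0.559 -0.105  0.089]
0.09 27 [ 0.548 -0.266  0.092] [ 0.54  -0.275  0.09 ] [ 0.554 -0.105  0.1  ]
0.10 46 [ 0.538 -0.226  0.107] [ 0.53  -0.27   0.101] [ 0.549 -0.112  0.11 ]
0.11 21 [ 0.544 -0.148  0.111] [ 0.534 -0.268  0.11 ] [ 0.548 -0.115  0.114]
```

Readings from depth: 

| Item | Measurement |
|---|---|
| Drawer centre | x≈0.487 |
| Drawer front face | y≈-0.285 |
| Lid | about 1.25 rad, outer face at x≈0.555 (z 0.1), y -0.10 to -0.27, top z≈0.112 |
| Instrument | top 0.08, front x≈0.55, y<-0.275 |

I'll turn the tool so its x axis is world +y and its y axis is world +x, then travel at z≈0.25 with the fingers shut.

```bash
python3 -m creep '[{"hand":0,"slide":[0,0,0],"turn":-9.9},{"hand":0,"slide":[0,0,0],"turn":-9.9},{"hand":0,"slide":[-0.04,0.03,0],"turn":0},{"hand":0,"slide":[-0.04,0.03,0],"turn":0},{"hand":0,"slide":[-0.04,0.03,0],"turn":0}]' 10
```

```text
clock: 1.82
tool_pos: [0.3028, 0.4668, 0.2468]
eef_rot: [0.707, 0.707, 0.0, 0.0]
contact_force: [0.5, 0.4, 1.1]
opening: 0.459
```

```bash
python3 -m creep '[{"hand":0,"slide":[-0.05,0.03,0],"turn":0},{"hand":0,"slide":[-0.05,0.03,0],"turn":0},{"hand":0,"slide":[-0.05,0.03,0],"turn":0},{"hand":0,"slide":[-0.05,0.03,0],"turn":0},{"hand":0,"slide":[-0.05,0.02,0],"turn":0}]'; python3 -m creep '[{"hand":0,"slide":[-0.05,0,0],"turn":0},{"hand":0,"slide":[-0.05,0,0],"turn":0},{"hand":0,"slide":[-0.05,0,0],"turn":0},{"hand":0,"slide":[-0.05,0,0],"turn":0},{"hand":0,"slide":[-0.05,0,0],"turn":0}]'
```

```text
clock: 2.45
tool_pos: [0.4433, 0.2162, 0.2469]
eef_rot: [0.708, 0.707, 0.001, 0.0]
contact_force: [0.1, -0.3, 0.6]
opening: 0.005
clock: 3.08
tool_pos: [0.4419, -0.0336, 0.2469]
eef_rot: [0.707, 0.707, 0.0, 0.0]
contact_force: [-0.3, -0.2, -0.4]
opening: 0.01
```

```bash
python3 -m creep '[{"hand":0,"slide":[-0.05,0,0],"turn":0},{"hand":0,"slide":[-0.05,0,0],"turn":0},{"hand":0,"slide":[-0.05,0.03,0],"turn":0},{"hand":0,"slide":[0,0.04,0],"turn":0},{"hand":0,"slide":[0,0.04,0],"turn":0}]'
python3 - <<'E'
from h import *
np.set_printoptions(precision=4,suppress=True)
print(get_state()["tool_pos"],get_state()["q"])
for n in ["wrist","scene"]:
    p=snapshot(n);save(p,n+"1.png")
    for t in ["drawer_front","case_hinge","lid_edge"]:
        for q in pinpoint(t,p)[:1]: print(n,t,np.round(q["uv"],1),round(q["conf"],2),depthpt(p,q["uv"]),atz(p,q["uv"],0.03))
a=cv2.imread("pics/scene1.png")[100:350,230:530];cv2.imwrite("pics/scene1c.png",cv2.resize(a,None,fx=2.4,fy=2.4,interpolation=cv2.INTER_CUBIC))
E
```

```text
clock: 3.7
tool_pos: [0.5526, -0.1834, 0.2468]
eef_rot: [0.708, 0.706, 0.0, 0.0]
contact_force: [0.2, 0.1, -0.4]
opening: 0.004
[ 0.5526 -0.1834  0.2468] [ 0.4662  0.6485 -0.3854  1.6926  0.3046  0.8597  1.5193]
wrist drawer_front [191.5 133.2] 0.92 [ 0.4897 -0.2811  0.0441] [ 0.4901 -0.2851  0.03  ]
wrist case_hinge [310.3 219.8] 0.73 [ 0.5456 -0.1852  0.1107] [ 0.5649 -0.1857  0.03  ]
wrist lid_edge [308.8 196.5] 0.57 [ 0.5466 -0.187   0.015 ] [ 0.5439 -0.1869  0.03  ]
scene drawer_front [381.4 289.1] 0.82 [ 0.4885 -0.2903  0.0268] [ 0.4857 -0.2935  0.03  ]
scene case_hinge [377.4 260.2] 0.73 [ 0.5603 -0.1833  0.0286] [ 0.559  -0.1848  0.03  ]
scene lid_edge [368.7 228.4] 0.58 [ 0.6785  0.0071 -0.0027] [ 0.6441 -0.0353  0.03  ]
```

View pics/wrist1.png

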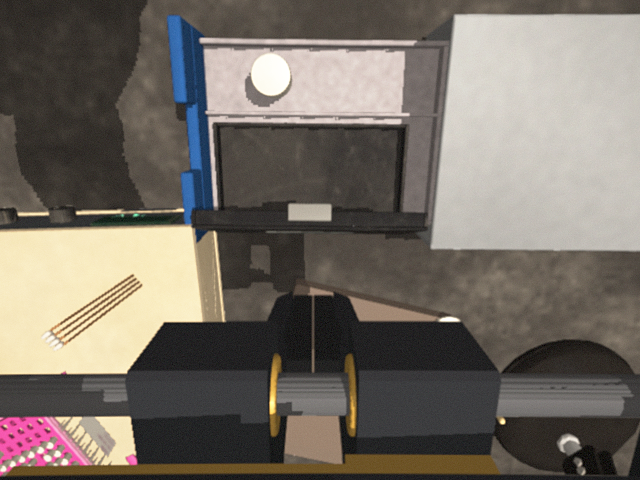

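View pics/scene1c.png

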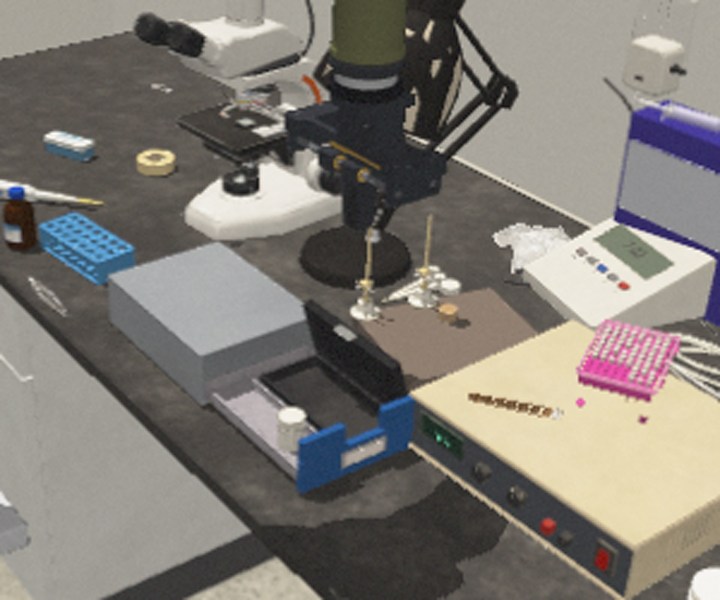

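The wrist view shows the lid's top edge at rows 207–232, columns 195–428, with the jar at (270,75) and the instrument at lower left. The way behind the lid is clear. I'll lower part way, go behind the lid and then drop the fingertips to z≈0.09.

```bash
python3 -m creep '[{"hand":0,"slide":[-0.01,0,0.05],"turn":0},{"hand":0,"slide":[0,0.0,0.05],"turn":0},{"hand":0,"slide":[0,0.02,0],"turn":0},{"hand":0,"slide":[0,0.015,0],"turn":0},{"hand":0,"slide":[0,0,0],"turn":0}]'; python3 -m creep '[{"hand":0,"slide":[0,0,0.02],"turn":0},{"hand":0,"slide":[0,0,0.02],"turn":0},{"hand":0,"slide":[0,0,0.008],"turn":0},{"hand":0,"slide":[0,0,0],"turn":0}]'
python3 - <<'E'
from h import *
p=snapshot("scene");save(p,"scene2.png")
a=cv2.imread("pics/scene2.png")[180:320,300:460];cv2.imwrite("pics/scene2c.png",cv2.resize(a,None,fx=4.2,fy=4.2,interpolation=cv2.INTER_CUBIC))
E
```

```text
clock: 4.72
tool_pos: [0.587, -0.1919, 0.1468]
eef_rot: [0.707, 0.707, 0.0, 0.0]
contact_force: [-0.2, -0.2, -0.1]
opening: 0.006
clock: 5.22
tool_pos: [0.5859, -0.1921, 0.0986]
eef_rot: [0.707, 0.707, -0.0, -0.0]
contact_force: [0.1, 0.8, 0.2]
opening: 0.005
```

View pics/scene2c.png

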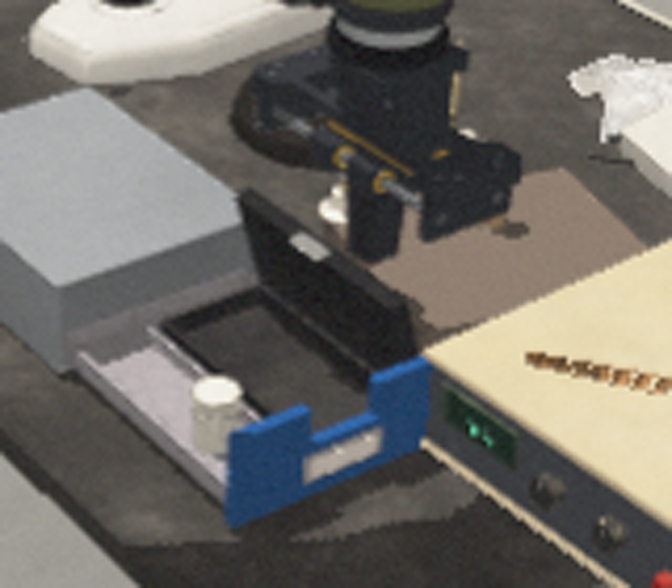

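The fingers are behind the lid, with the tip near (375,250) in the crop. Now I'll pull towards -x.

```bash
python3 -m creep '[{"hand":0,"slide":[0,-0.015,0],"turn":0},{"hand":0,"slide":[0,-0.015,0],"turn":0},{"hand":0,"slide":[0,-0.015,0],"turn":0}]'; python3 -m creep '[{"hand":0,"slide":[0,-0.012,0],"turn":0},{"hand":0,"slide":[0,-0.012,0],"turn":0},{"hand":0,"slide":[0,0,0],"turn":0}]'
python3 - <<'E'
from h import *
p=snapshot("scene");save(p,"scene3.png")
a=cv2.imread("pics/scene3.png")[180:320,300:460];cv2.imwrite("pics/scene3c.png",cv2.resize(a,None,fx=4.2,fy=4.2,interpolation=cv2.INTER_CUBIC))
E
```

```text
clock: 5.65
tool_pos: [0.5425, -0.1921, 0.0999]
eef_rot: [0.707, 0.707, 0.001, 0.001]
contact_force: [1.2, -0.3, 0.4]
opening: 0.004
clock: 6.02
tool_pos: [0.5165, -0.1923, 0.0989]
eef_rot: [0.707, 0.707, -0.001, -0.0]
contact_force: [0.4, -0.2, 0.2]
opening: 0.006
```

View pics/scene3c.png

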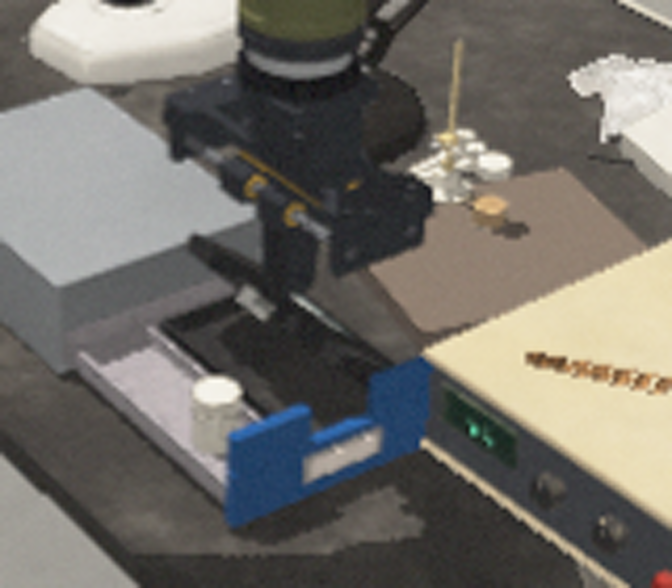

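The lid is now at about 0.7 rad, with the tip at its free edge. I'll press down.

```bash
python3 -m creep '[{"hand":0,"slide":[0,0.005,0.008],"turn":0},{"hand":0,"slide":[0,0,0.012],"turn":0},{"hand":0,"slide":[0,0,0.012],"turn":0},{"hand":0,"slide":[0,0,0.008],"turn":0}]'; python3 -m creep '[{"hand":0,"slide":[0,0,0.003],"turn":0},{"hand":0,"slide":[0,0,0.003],"turn":0},{"hand":0,"slide":[0,0,0],"turn":0}]'
```

```text
clock: 6.58
tool_pos: [0.5219, -0.1918, 0.0573]
eef_rot: [0.707, 0.707, -0.001, -0.001]
contact_force: [-0.8, -0.3, 1.4]
opening: 0.007
clock: 6.95
tool_pos: [0.5228, -0.192, 0.0527]
eef_rot: [0.707, 0.707, 0.0, 0.0]
contact_force: [0.4, 0.5, 0.8]
opening: 0.007
```

```bash
python3 -m creep '[{"hand":0,"slide":[0,0,0.001],"turn":0},{"hand":0,"slide":[0,0,0.001],"turn":0},{"hand":0,"slide":[0,0,0],"turn":0}]';python3 -m creep '[{"hand":0,"slide":[0,0,0.001],"turn":0},{"hand":0,"slide":[0,0,0],"turn":0}]'
```

```text
clock: 7.32
tool_pos: [0.5228, -0.1921, 0.0514]
eef_rot: [0.707, 0.707, 0.0, 0.0]
contact_force: [-1.4, 0.6, 6.4]
opening: 0.006
clock: 7.58
tool_pos: [0.5228, -0.1921, 0.0513]
eef_rot: [0.707, 0.707, 0.0, 0.001]
contact_force: [-3.1, 0.9, 13.5]
opening: 0.006
```

The tip is solid on the shut lid (tip z 0.043, 13.5 N). I'll lift off and check.

```bash
python3 -m creep '[{"hand":0,"slide":[0,0,-0.02],"turn":0},{"hand":0,"slide":[0,0,-0.04],"turn":0},{"hand":0,"slide":[0,0,-0.04],"turn":0},{"hand":0,"slide":[0,0,0],"turn":0}]'
python3 - <<'E'
from h import *
np.set_printoptions(precision=4,suppress=True)
for n in ["scene","wrist"]:
    p=snapshot(n);save(p,n+"4.png")
    for t in ["drawer_front","case_hinge","lid_edge","jar"]:
        for q in pinpoint(t,p)[:1]: print(n,t,np.round(q["uv"],1),round(q["conf"],2),depthpt(p,q["uv"]),atz(p,q["uv"],0.03))
a=cv2.imread("pics/scene4.png")[180:320,300:460];cv2.imwrite("pics/scene4c.png",cv2.resize(a,None,fx=4.2,fy=4.2,interpolation=cv2.INTER_CUBIC))
E
```

```text
clock: 8.07
tool_pos: [0.5247, -0.1925, 0.1526]
eef_rot: [0.707, 0.707, 0.002, 0.003]
contact_force: [-0.7, 0.4, 0.6]
opening: 0.001
scene drawer_front [384. 288.] 0.57 [ 0.4996 -0.2875  0.0238] [ 0.4942 -0.2936  0.03  ]
scene case_hinge [375.6 257.4] 0.85 [ 0.5527 -0.1839  0.0413] [ 0.5635 -0.1712  0.03  ]
scene lid_edge [339.1 273.7] 0.82 [ 0.4469 -0.1597  0.0139] [ 0.4341 -0.1778  0.03  ]
wrist drawer_front [167.5 191.1] 0.6 [ 0.4895 -0.2788  0.0437] [ 0.4918 -0.2837  0.03  ]
wrist case_hinge [321.4 296.9] 0.76 [ 0.5143 -0.1888  0.142 ] [ 0.5645 -0.186   0.03  ]
wrist jar [276.9 116.4] 0.89 [ 0.4469 -0.2116  0.0526] [ 0.4466 -0.2135  0.03  ]
```

View pics/scene4c.png

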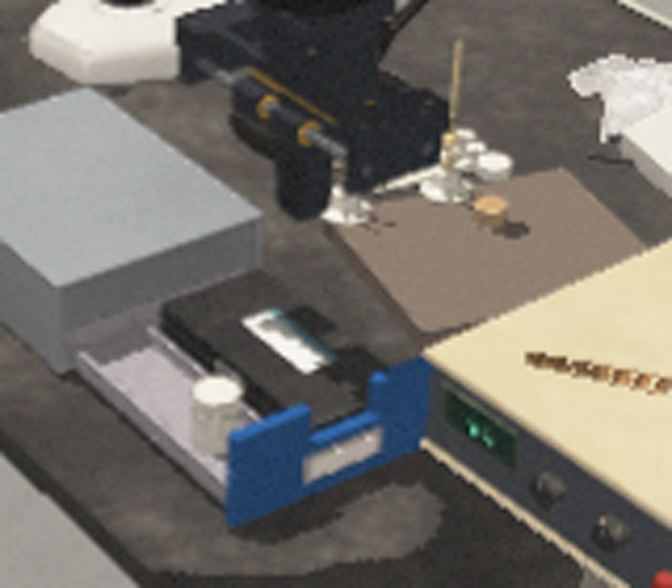

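View pics/wrist4.png

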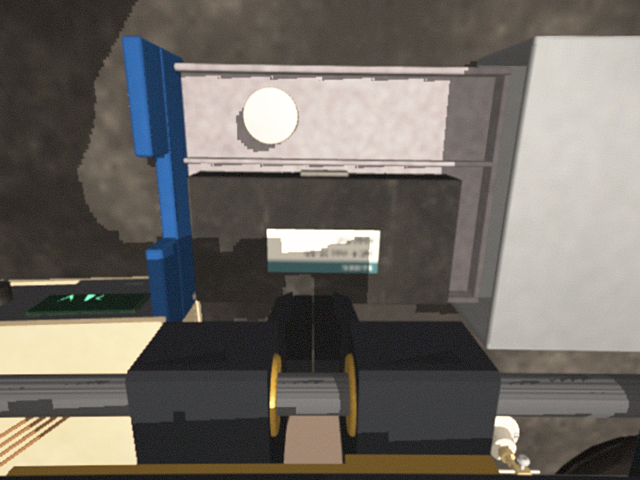

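The lid lies flat; the wrist view shows its label at (323,250) and the jar upright at (270,115). Next I'll move in front of the drawer face (x 0.487, y≈-0.325) and lower the tips to about z 0.033, below the notch bottom.

```bash
python3 -m creep '[{"hand":0,"slide":[-0.045,-0.013,0],"turn":0},{"hand":0,"slide":[-0.045,-0.013,0],"turn":0},{"hand":0,"slide":[-0.043,-0.012,0],"turn":0},{"hand":0,"slide":[0,0,0],"turn":0}]'; python3 -m creep '[{"hand":0,"slide":[0,0,0.03],"turn":0},{"hand":0,"slide":[0,0,0.03],"turn":0},{"hand":0,"slide":[0,0,0.03],"turn":0},{"hand":0,"slide":[0,0,0.02],"turn":0},{"hand":0,"slide":[0,0,0],"turn":0}]'
python3 - <<'E'
from h import *
p=snapshot("scene");save(p,"scene5.png")
a=cv2.imread("pics/scene5.png")[180:330,300:460];cv2.imwrite("pics/scene5c.png",cv2.resize(a,None,fx=4,fy=4,interpolation=cv2.INTER_CUBIC))
p=snapshot("wrist");save(p,"wrist5.png")
E
```

```text
clock: 9.07
tool_pos: [0.4821, -0.3301, 0.149]
eef_rot: [0.71, 0.704, -0.002, 0.0]
contact_force: [0.6, 0.1, -1.0]
opening: 0.003
clock: 9.7
tool_pos: [0.4842, -0.3232, 0.0383]
eef_rot: [0.707, 0.708, -0.0, -0.002]
contact_force: [0.4, -0.4, 0.2]
opening: 0.005
```

View pics/scene5c.png

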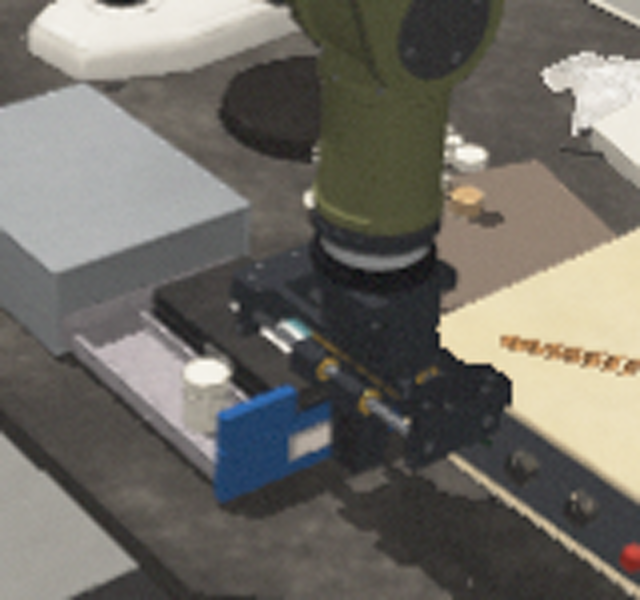

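View pics/wrist5.png

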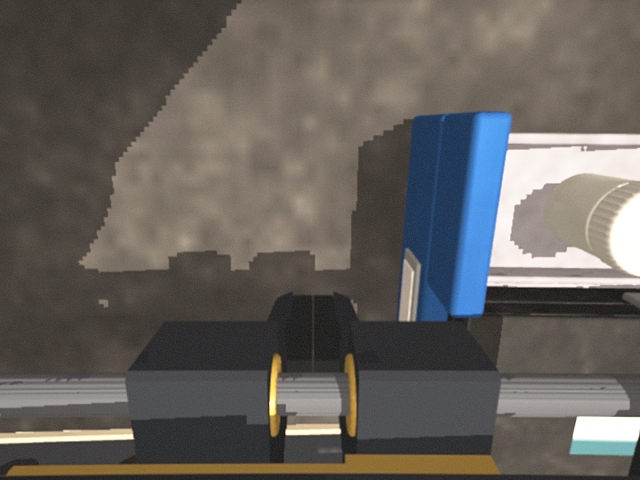

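The closed fingers stand in front of the plate at the notch, about 20 mm clear, with the body above the plate. I'll approach slowly and then push.

```bash
python3 -m creep '[{"hand":0,"slide":[0.005,0,0],"turn":0},{"hand":0,"slide":[0.005,0,0],"turn":0},{"hand":0,"slide":[0.004,0,0],"turn":0},{"hand":0,"slide":[0.003,0,0],"turn":0},{"hand":0,"slide":[0.003,0,0],"turn":0}]'; python3 -m creep '[{"hand":0,"slide":[0.003,0,0],"turn":0},{"hand":0,"slide":[0.003,0,0],"turn":0},{"hand":0,"slide":[0.004,0,0],"turn":0},{"hand":0,"slide":[0.005,0,0],"turn":0},{"hand":0,"slide":[0.005,0,0],"turn":0}]'
```

```text
clock: 10.42
tool_pos: [0.4847, -0.3048, 0.0397]
eef_rot: [0.707, 0.707, 0.0, 0.0]
contact_force: [-0.2, 0.4, -0.1]
opening: 0.005
clock: 11.05
tool_pos: [0.4848, -0.2848, 0.0397]
eef_rot: [0.707, 0.707, 0.0, 0.0]
contact_force: [-0.3, -1.2, -0.9]
opening: 0.005
```

```bash
python3 - <<'E'
from h import *
p=snapshot("scene");save(p,"scene6.png")
a=cv2.imread("pics/scene6.png")[180:330,300:460];cv2.imwrite("pics/scene6c.png",cv2.resize(a,None,fx=4,fy=4,interpolation=cv2.INTER_CUBIC))
p=snapshot("wrist");save(p,"wrist6.png")
E
```

```text
(no output)
```

View pics/wrist6.png

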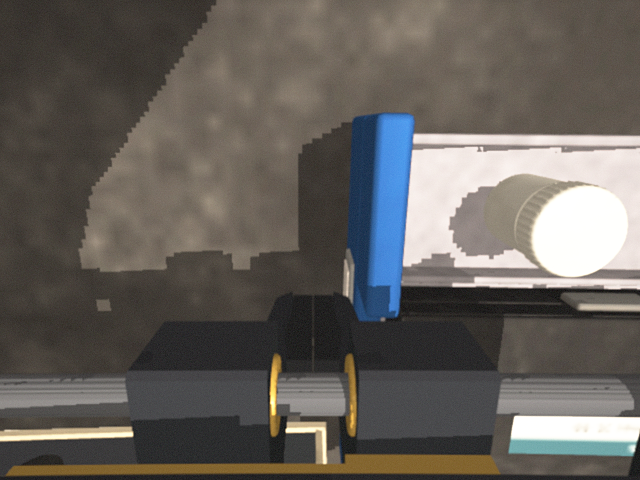

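View pics/scene6c.png

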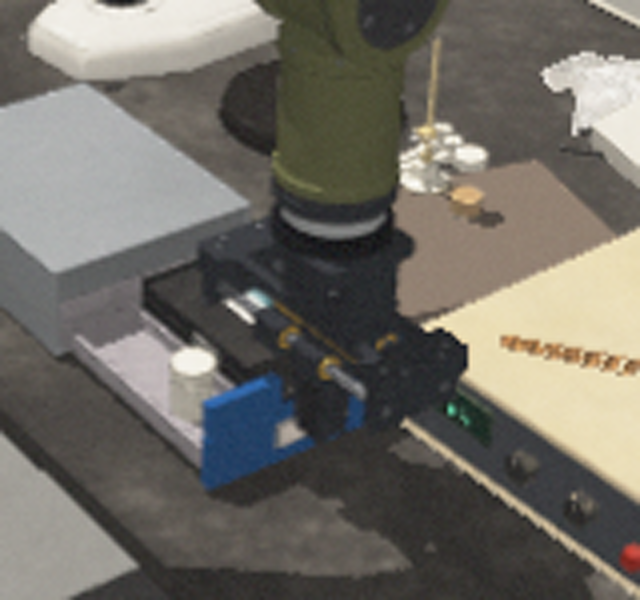

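It's in contact and the drawer slides with about 1 N; the jar is steady. I'll continue at moderate speed.

```bash
python3 -m creep '[{"hand":0,"slide":[0.004,0,0],"turn":0},{"hand":0,"slide":[0.006,0,0],"turn":0},{"hand":0,"slide":[0.007,0,0],"turn":0},{"hand":0,"slide":[0.007,0,0],"turn":0},{"hand":0,"slide":[0.007,0,0],"turn":0}]'; python3 -m creep '[{"hand":0,"slide":[0.007,0,0],"turn":0},{"hand":0,"slide":[0.007,0,0],"turn":0},{"hand":0,"slide":[0.007,0,0],"turn":0},{"hand":0,"slide":[0.007,0,0],"turn":0},{"hand":0,"slide":[0.007,0,0],"turn":0}]'
```

```text
clock: 11.78
tool_pos: [0.4849, -0.2533, 0.0397]
eef_rot: [0.707, 0.707, 0.0, 0.0]
contact_force: [1.8, -2.4, 0.5]
opening: 0.003
clock: 12.4
tool_pos: [0.4847, -0.2185, 0.0397]
eef_rot: [0.707, 0.707, 0.0, 0.0]
contact_force: [0.6, -2.0, 0.4]
opening: 0.003
```

```bash
python3 -m creep '[{"hand":0,"slide":[0.007,0,0],"turn":0},{"hand":0,"slide":[0.007,0,0],"turn":0},{"hand":0,"slide":[0.007,0,0],"turn":0},{"hand":0,"slide":[0.007,0,0],"turn":0},{"hand":0,"slide":[0.006,0,0],"turn":0}]'; python3 -m creep '[{"hand":0,"slide":[0.006,0,0],"turn":0},{"hand":0,"slide":[0.006,0,0],"turn":0},{"hand":0,"slide":[0.005,0,0],"turn":0},{"hand":0,"slide":[0.005,0,0],"turn":0},{"hand":0,"slide":[0.004,0,0],"turn":0}]'
python3 - <<'E'
from h import *
for n in ["scene","top"]:
    p=snapshot(n);save(p,n+"7.png")
    for q in pinpoint("drawer_front",p)[:1]: print(n,np.round(q["uv"]),q["conf"],atz(p,q["uv"],.03))
a=cv2.imread("pics/scene7.png")[180:330,300:460];cv2.imwrite("pics/scene7c.png",cv2.resize(a,None,fx=4,fy=4,interpolation=cv2.INTER_CUBIC))
E
```

```text
clock: 13.02
tool_pos: [0.4846, -0.1844, 0.0397]
eef_rot: [0.707, 0.707, 0.0, -0.0]
contact_force: [1.0, -2.5, 0.9]
opening: 0.005
clock: 13.65
tool_pos: [0.4847, -0.1587, 0.0397]
eef_rot: [0.707, 0.707, 0.0, -0.0]
contact_force: [1.0, -1.6, -0.5]
opening: 0.005
scene [349. 261.] 0.89 [ 0.49206198 -0.14277329  0.03      ]
top [360. 239.] 0.77 [ 0.48380155 -0.13376093  0.03      ]
```

View pics/scene7c.png

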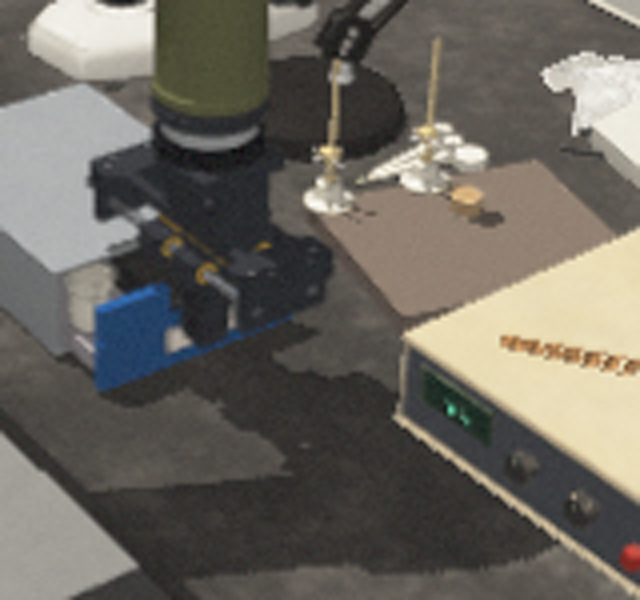

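The front is about 40 mm from home and the jar is upright. Now the slow final approach.

```bash
python3 -m creep '[{"hand":0,"slide":[0.004,0,0],"turn":0},{"hand":0,"slide":[0.004,0,0],"turn":0},{"hand":0,"slide":[0.004,0,0],"turn":0},{"hand":0,"slide":[0.003,0,0],"turn":0},{"hand":0,"slide":[0.003,0,0],"turn":0}]'; python3 -m creep '[{"hand":0,"slide":[0.002,0,0],"turn":0},{"hand":0,"slide":[0.002,0,0],"turn":0},{"hand":0,"slide":[0.002,0,0],"turn":0},{"hand":0,"slide":[0.002,0,0],"turn":0},{"hand":0,"slide":[0.002,0,0],"turn":0}]'
```

```text
clock: 14.48
tool_pos: [0.4844, -0.1408, 0.0396]
eef_rot: [0.707, 0.707, -0.0, -0.0]
contact_force: [-1.1, -1.5, 0.2]
opening: 0.008
clock: 15.1
tool_pos: [0.4847, -0.1309, 0.0397]
eef_rot: [0.707, 0.707, 0.0, -0.0]
contact_force: [-0.7, -2.6, -0.0]
opening: 0.007
```

```bash
python3 -m creep '[{"hand":0,"slide":[0.002,0,0],"turn":0},{"hand":0,"slide":[0.002,0,0],"turn":0},{"hand":0,"slide":[0.001,0,0],"turn":0},{"hand":0,"slide":[0.001,0,0],"turn":0}]'
python3 - <<'E'
from h import *
for n in ["scene"]:
    p=snapshot(n);save(p,n+"8.png")
a=cv2.imread("pics/scene8.png")[190:320,280:420];cv2.imwrite("pics/scene8c.png",cv2.resize(a,None,fx=4.5,fy=4.5,interpolation=cv2.INTER_CUBIC))
E
```

```text
clock: 15.6
tool_pos: [0.4847, -0.1249, 0.0397]
eef_rot: [0.707, 0.707, 0.0, 0.0]
contact_force: [-0.5, -0.9, -0.7]
opening: 0.008
```

View pics/scene8c.png

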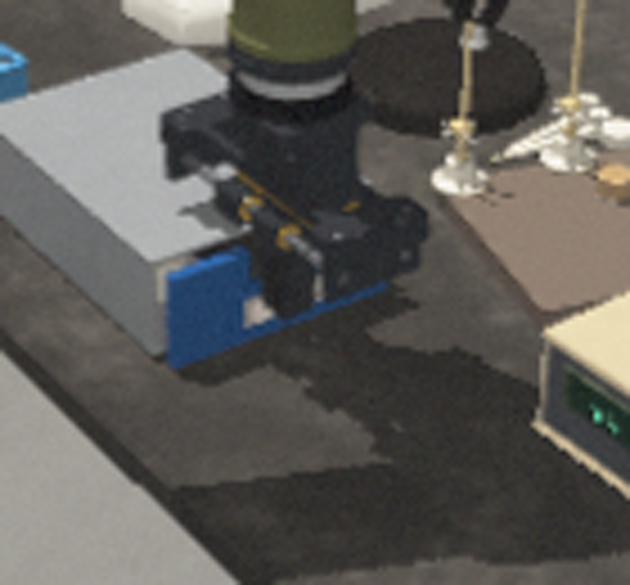

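About 5–10 mm of gap remains. I'll creep at 1 mm per row until the stop is felt.

```bash
python3 -m creep '[{"hand":0,"slide":[0.001,0,0],"turn":0},{"hand":0,"slide":[0.001,0,0],"turn":0},{"hand":0,"slide":[0.001,0,0],"turn":0},{"hand":0,"slide":[0.001,0,0],"turn":0}]'
```

```text
clock: 16.15
tool_pos: [0.4848, -0.121, 0.0397]
eef_rot: [0.707, 0.707, 0.0, 0.0]
contact_force: [-0.8, -2.2, -0.4]
opening: 0.005
```

```bash
python3 -m creep '[{"hand":0,"slide":[0.001,0,0],"turn":0},{"hand":0,"slide":[0.001,0,0],"turn":0},{"hand":0,"slide":[0.001,0,0],"turn":0}]'
```

```text
clock: 16.52
tool_pos: [0.4848, -0.1179, 0.0397]
eef_rot: [0.707, 0.707, 0.0, 0.0]
contact_force: [0.2, -2.1, -0.2]
opening: 0.007
```

```bash
python3 -m creep '[{"hand":0,"slide":[0.001,0,0],"turn":0},{"hand":0,"slide":[0.001,0,0],"turn":0}]'
```

```text
clock: 16.77
tool_pos: [0.4849, -0.1159, 0.0397]
eef_rot: [0.707, 0.707, 0.0, 0.0]
contact_force: [0.6, -2.0, 1.5]
opening: 0.006
```

```bash
python3 -m creep '[{"hand":0,"slide":[0.001,0,0],"turn":0},{"hand":0,"slide":[0.001,0,0],"turn":0}]'
```

```text
clock: 17.02
tool_pos: [0.4849, -0.1139, 0.0397]
eef_rot: [0.707, 0.707, 0.0, 0.0]
contact_force: [0.0, -1.4, -0.6]
opening: 0.004
```

```bash
python3 -m creep '[{"hand":0,"slide":[0.001,0,0],"turn":0},{"hand":0,"slide":[0.001,0,0],"turn":0}]'
```

```text
clock: 17.27
tool_pos: [0.4848, -0.113, 0.0397]
eef_rot: [0.708, 0.707, -0.0, 0.001]
contact_force: [0.9, -5.1, -0.6]
opening: 0.006
```

```bash
python3 -m creep '[{"hand":0,"slide":[0.001,0,0],"turn":0},{"hand":0,"slide":[0,0,0],"turn":0}]'
```

```text
clock: 17.52
tool_pos: [0.4848, -0.113, 0.0398]
eef_rot: [0.708, 0.706, -0.001, 0.001]
contact_force: [1.5, -5.7, -0.5]
opening: 0.003
```

```bash
python3 -m creep '[{"hand":0,"slide":[0.001,0,0],"turn":0},{"hand":0,"slide":[0.001,0,0],"turn":0},{"hand":0,"slide":[0,0,0],"turn":0}]'
python3 - <<'E'
from h import *
p=snapshot("scene");save(p,"scene9.png")
a=cv2.imread("pics/scene9.png")[190:320,280:420];cv2.imwrite("pics/scene9c.png",cv2.resize(a,None,fx=4.5,fy=4.5,interpolation=cv2.INTER_CUBIC))
E
```

```text
clock: 17.9
tool_pos: [0.4848, -0.1128, 0.0398]
eef_rot: [0.709, 0.706, -0.002, 0.002]
contact_force: [0.6, -9.7, -2.3]
opening: 0.008
```

View pics/scene9c.png

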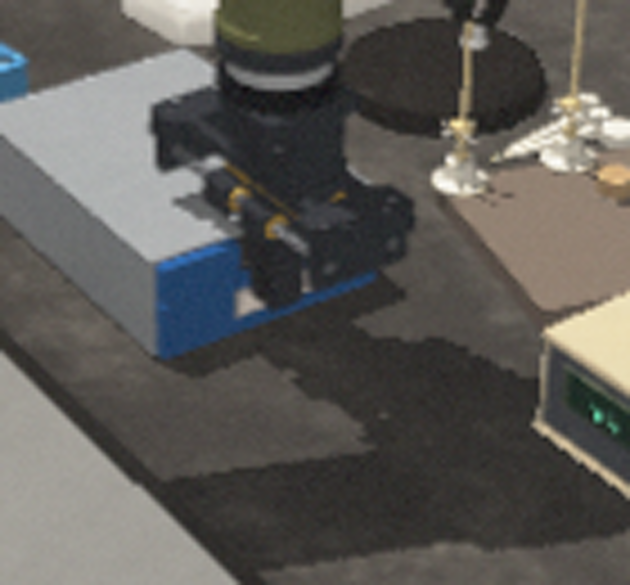

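The blue front sits flush and the stop is felt at 9.7 N with no further motion. I'll back off and rise clear.

```bash
python3 -m creep '[{"hand":0,"slide":[-0.01,0,0],"turn":0},{"hand":0,"slide":[-0.03,0,0],"turn":0},{"hand":0,"slide":[-0.04,0,0],"turn":0},{"hand":0,"slide":[0,0,-0.04],"turn":0},{"hand":0,"slide":[0,0,-0.04],"turn":0}]'; python3 -m creep '[{"hand":0,"slide":[0,0,-0.05],"turn":0},{"hand":0,"slide":[-0.05,0,-0.04],"turn":0},{"hand":0,"slide":[-0.05,0,0],"turn":0},{"hand":0,"slide":[-0.05,0,0],"turn":0},{"hand":0,"slide":[0,0,0],"turn":0}]'
python3 - <<'E'
from h import *
np.set_printoptions(precision=4,suppress=True)
for n in ["scene","top"]:
    p=snapshot(n);save(p,n+"10.png")
    for t in ["drawer_front","cabinet","jar"]:
        for q in pinpoint(t,p)[:1]: print(n,t,np.round(q["uv"],1),round(q["conf"],2),atz(p,q["uv"],0.03))
    for t in ["tube_rack","timer","bottle","forceps","pipette"]:
        for q in boxes_of(t,p)[:1]: print(n,t,np.round(q["uv"]),round(q["conf"],2),depthpt(p,q["uv"]))
a=cv2.imread("pics/scene10.png")[190:320,280:420];cv2.imwrite("pics/scene10c.png",cv2.resize(a,None,fx=4.5,fy=4.5,interpolation=cv2.INTER_CUBIC))
E
```

```text
clock: 18.58
tool_pos: [0.4842, -0.1887, 0.1203]
eef_rot: [0.707, 0.707, 0.0, -0.001]
contact_force: [-0.3, -0.0, 0.3]
opening: 0.004
clock: 19.2
tool_pos: [0.483, -0.3424, 0.2083]
eef_rot: [0.71, 0.705, -0.001, 0.001]
contact_force: [-0.3, 0.4, -0.2]
opening: 0.003
scene drawer_front [337.7 251.8] 0.75 [ 0.4916 -0.0885  0.03  ]
scene cabinet [335.8 261. ] 0.82 [ 0.4608 -0.1235  0.03  ]
scene timer [444. 364.] 0.96 [ 0.444  -0.5652  0.0164]
scene bottle [235. 194.] 0.51 [0.3946 0.3871 0.0419]
scene pipette [224. 178.] 0.61 [0.4356 0.5717 0.0188]
top drawer_front [349.7 237.4] 0.62 [ 0.4881 -0.0981  0.03  ]
top cabinet [349.1 237.3] 0.86 [ 0.4884 -0.096   0.03  ]
top tube_rack [230. 242.] 0.82 [0.4687 0.3064 0.0377]
top timer [487. 252.] 0.73 [ 0.4436 -0.5723  0.0165]
top bottle [201. 258.] 0.68 [0.4112 0.3922 0.0858]
top pipette [156. 243.] 0.78 [0.4625 0.5631 0.0264]
```

View pics/scene10c.png

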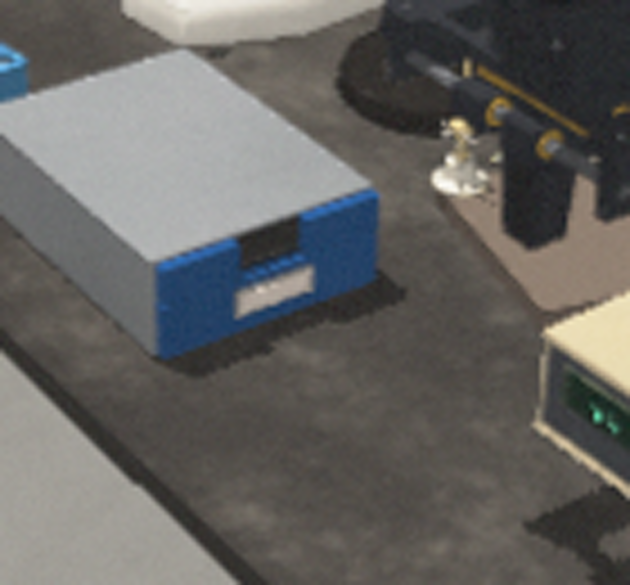

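The drawer front is flush with the cabinet, nothing sticks out, and the arm is clear. Handing in.

```bash
python3 -m creep '[{"hand":0,"slide":[0,0,0],"turn":0},{"hand":0,"slide":[0,0,0],"turn":0}]'; python3 -c "
from plant import *
print(finish_job())"
```

```text
clock: 20.35
tool_pos: [0.4846, -0.3378, 0.2087]
eef_rot: [0.707, 0.707, 0.0, -0.0]
contact_force: [0.1, 0.0, -0.2]
opening: 0.006
the job is handed in; nothing more can be done
None
```

I pushed the lid shut and then the drawer fully home, and handed the job in at about 20 s of the 48 s allowed. `finish_job()` reports no verdict.

- **Lid:** I swung it over from behind with closed fingertips, then pressed it flat with 13.5 N. The tip stopped at z 0.043 m, the shut height, and the pictures showed the lid flat with the drawer still out about 0.18 m.
- **Drawer:** I pushed it at up to about 56 mm/s with roughly 2 N, slowing to 8 mm/s for the last stretch. It met its stop gently, and I held 9.7 N against it with no further movement. The final picture shows the blue front flush with the cabinet. The last readings put it at y = -0.098 (top) and -0.089 (scene), against about -0.10 expected.
- **Jar:** it looked upright in every picture until it went inside the cabinet, when the front was about 40 mm from home. It cannot be seen now, so its final state is not directly checked.
- **Other things:** the tube rack, bottle and pipette read within about 10 mm of their first positions. The timer read 15 mm off in the top view but only 4 mm off in the scene view, which I take as detection scatter. The forceps were not found in the last pictures. The arm never went near any of them at low height.

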